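# Snap the retaining clip onto the spindle

### The arm

A 6-joint arm with a two-finger parallel gripper is mounted at the origin on the work surface. World frame = base frame: x ahead of the robot, y to its left, z up, the work surface at z = 0. Lengths are in m, angles in rad, forces in N, time in s.
With the tool pointing down it reaches from about 0.225 to 0.875 m from the base axis. Payload 3.4 kg.
Tool frame: the origin (TCP) lies between the finger pads; the fingertips stand 14 mm ahead of it and the grasp point (between the pads) lies 5 mm behind it; z points along the fingers, y is the line along which they close (so a half turn about z gives the same grasp; the last joint's range is limited). The gripper opens to 85 mm and grips with 20 to 120 N. Pads are 22 mm wide; open, the fingers measure 114 mm over their backs; the gripper's body (76 mm by 85 mm) begins 54 mm behind the grasp point. The pads swing forward as they close: fully open they stand 13 mm farther back than shut.
Start: joints at [1.159, 0.276, 1.505, -0, 1.361, -0.121], TCP at [0.165, 0.551, 0.245] pointing down, gripper open.
Joint ranges: [-2.89, 2.89], [-0.75, 2.08], [0.22, 2.7], [-1.18, 4.32], [0.11, 2.71], [-2.7, 2.7]. Speed limits (rad/s): [2.57, 2.57, 3.14, 3.14, 3.14, 3.14].

### API

Orientations are given as a unit quaternion [w, x, y, z].
In Python, from rig import ctrl gives the robot as it stands.
- The arm moves only by the tool jog_arm, never from a script. Its argument "rows" is one flat list of numbers, 5 for each row, row after row: the shift along the tool's x, y, z in cm, then the turn about the tool's z in rad, then the gripper's target within -1 to 1 (fully open at 1, half-way at 0, shut at -1). In form: [x, y, z, spin, hand, x, y, z, spin, hand, ...]. A call has 1 to 20 rows; each row shifts and turns the commanded pose from where the row before left it, along the tool's axes as they then stand; what a row does not reach is not made up. A row lasts 1/10 s, in which the tool goes at most 50 mm and 8.59 degrees, less where a joint would pass 70% of its speed; a pose out of reach is approached as far as the arm can. A call is refused whole if a number of a shift passes 5 or a number of a turn 0.15, either way. A call with a gripper value outside its range is refused whole. The fingers move at their own pace and stop on an object; "grip_force" is the grip in N (left out, the last holds). Time passes only in rows, so rows that do not move let the fingers close. It gives the time, the measured TCP pose, the force, the opening and the grip force at its end, in the units of the state.
- ctrl.sense(): the state, without advancing time (a new reading comes with each control period).
- ctrl.read_camera(name): name is "scene" or "top" or "wrist"; returns a dict with "pixels" (480x640x3 uint8, red, green, blue), "mtx" (3x3 intrinsics, pixels), "world_from_camera" (4x4, takes a point from camera to world coordinates). Camera axes: x right, y down, z forward; pixel columns grow to the right and rows downward; lengths in m; the calibration is good to about 2 mm. A picture is of the moment at which its call begins. There is no depth.
- ctrl.finish_job(): hands the job in; it is judged then, once.
Trained networks look in a picture, given as the dict that the camera call returned (one of the last four; its "shot" number tells which), for a name from the list of things; names that differ only in an ending like _2 or _b are one class to them, and where a whole thing is asked for, a point or a joint stands for the part that bears it (a point fixed in the world has none). Each returns a list of dicts, best first, with "confidence" (0 to 1); they miss things now and then, are a little off and sometimes report something else, mostly with a low value. They report only what shows in the picture. A call takes as long as a camera call. They do not tell look-alikes from the thing itself.
- ctrl.silhouettes(picture, label): "region" (480x640 bool, what is visible of it) and "point" ([column, row] in pixels, amid what is visible of it).
- ctrl.pinpoint(picture, label): "point" ([column, row] in pixels: a listed point, or the origin of a listed thing).
The state is a dict: "t": time; "joint_positions": joint angles; "qd": joint speeds; "tau": joint torques, N m; "position": TCP position; "tool_rot": TCP orientation; "wrist_force": force on the tool from outside, world axes, zero at the start; "torque": the same for the moment, N m; "grip_width": finger opening in m; "gripper_force": force on a finger pad.
Only numpy, scipy, OpenCV 4.12 (cv2) and the standard library are available. Lean on these libraries where they do the work, as an engineer would, in place of code of your own. Each camera call takes 0.05 s, during which the arm holds its last target. There are 200 camera calls.

### The job

On the assembly jig, slide the stop bolt all the way back out of the clip's path, then push the open spring clip along the plate onto the groove of the spindle until it snaps fully home, lying flat. Leave the bolt drawn back, and leave the small brass parts on the jig where they are.

Things in the scene. Friction and masses are not known exactly. Their poses are not given: they have to be found in the camera images.
- jig: Fixed assembly jig: aluminium plate, flat top 28 mm above the bench, reaching from x = -165 to 65 mm and y = -80 to 120 mm of its own frame. Origin on the axis of the upright spindle, at bench level. The clip travels along the jig's +x to the spindle. Two fixed guide bars, 8 mm high, flank the bolt from y = 50 to 118 mm, at x = -54 to -45 and -31 to -23 mm.
- groove (a point): Where clip_seat must come: on the spindle's axis 4 mm above the plate's top; axes as the jig. The steel spindle has a groove of 26 mm diameter from the plate's top to 14 mm above it, over this a head of 38 mm diameter to 24 mm above the plate, then a 24 mm stub to 38 mm above the plate.
- bolt (a joint): Stop bolt, m: 0 = across the clip's path, 0.060 = fully drawn back to the jig's +y (end stop). Starts at 0 to 0.006, has about 1.5 N of friction and stays where left. Its flat steel bar (12 mm wide, top 10 mm above the plate) lies along the jig's y at x = -38 mm, its tip at y = -12 mm at joint 0.
- bolt_knob (a point): Centre of the bolt's upright round steel knob, 26 mm above the plate's top. The knob has 16 mm diameter, rises from the bar to 46 mm above the plate, and stands at jig x = -38 mm, y = 50 mm + joint value. It can be pushed or pinched.
- clip: Loose dark steel spring clip, 78 mm long, 64 mm wide, 8 mm thick, about 190 g, flat on the plate on the far side of the bolt from the spindle. Origin in the middle of its seat (on the spindle's axis when home), on its underside; +x points out through its open mouth, within 0.25 rad of the jig's +x at the start. The mouth takes the groove when within about 10 mm sideways.
- clip_seat (a point): Centre of the clip's seat, 4 mm above its underside (half its thickness), at its origin.
- clip_tab (a point): Centre of the flat rear face of the clip's upright push tab (64 mm wide, 26 mm high, 6 mm thick): 39 mm behind the clip's origin, 13 mm above its underside.
- clip_arm_l (a joint): Opening of the clip's sprung +y arm, rad: 0 relaxed, about 0.09 when its inward bump (12 mm ahead of the origin; throat 20 mm) rides over the groove. The bumps meet the groove some 21 mm before home; 5 to 16 N of push snaps the clip over, then it stops firmly on its seat. The outward-bent lips end 39 mm ahead of the origin.
- clip_arm_r (a joint): Opening of the clip's -y arm, rad, likewise.
- cone: A loose turned brass point, 26 mm diameter, 44 mm high, standing on the jig plate about 60 mm to the -y side of the path. Bystander. Origin under its centre.
- bush: A loose brass bush, 28 mm diameter, 22 mm high, standing on the jig plate near jig x = 40, y = 70 mm. Bystander. Origin under its centre.
There are look-alikes about, which are no part of the job. There is more than one size of the clip; the job needs the smaller.

How it is judged:
On the way, in this order (a step that is already met when the one before it is completed fails the run):
1. the stop bolt is drawn back, the clip not yet on the spindle (value of joint bolt above 0.05 m and distance between clip_seat and groove above 0.02 m), for 0.2 s.
2. the clip is home on the groove, its arms closed (distance between clip_seat and groove below 0.006 m and value of joint each of clip_arm_l, clip_arm_r below 0.05 rad), for 0.2 s.
At the end, for the whole second after the job is handed in: The clip's seat centre is within 6 mm of the groove point on the spindle's axis, both arms have sprung shut again (below 0.05 rad), the clip lies flat (within 0.12 rad) and at rest, and the bolt is still drawn back by more than 50 mm of its 60 mm (all of step 2 and value of joint bolt above 0.05 m and angle between clip's own z axis and vertical below 0.12 rad and linear speed of clip below 0.02 m/s); the robot touches nothing.
It fails at once if a brass part on the jig is shifted by more than 20 mm (distance of any of cone, bush from where it was at the start of the episode above 0.02 m).
It also fails if it takes over 48 s, if anything falls off the work surface, if the arm or the gripper's body presses on something with over 40 N, if the wrist force passes 120 N, or if a joint passes its speed limit or range.

## Working session

There is one attempt and no reset: what is moved stays moved. The work goes in short steps, Python scripts to look and compute and a tool call to move; the robot and the scene stay as the last step left them, time stands still between calls to the robot, and variables do not carry over. Pictures are saved under pics/ and viewed, at most 10 in all, crops included, and the job is handed in when it is done.

Besides the shell and the picture viewer there is one more tool, called as name(argument=value, ...) on one line, values as JSON. jog_arm: Moves the arm, as the interface text tells. Its arguments: {"type":"object","properties":{"rows":{"type":"array"},"grip_force":{"type":"number"}},"required":["rows"]}

```bash
mkdir -p pics; cat > h.py <<'E'
import numpy as np, cv2
from rig import ctrl
def ray(p,uv,z):
    K=np.array(p["mtx"]);T=np.array(p["world_from_camera"])
    d=T[:3,:3]@np.linalg.inv(K)@np.array([uv[0],uv[1],1.]);o=T[:3,3]
    return (o+d*(z-o[2])/d[2]).round(4)
def save(p,n): cv2.imwrite(f"pics/{n}.png",cv2.cvtColor(np.array(p["pixels"]),cv2.COLOR_RGB2BGR))
E
python3 - <<'E'
from h import *
print(ctrl.sense())
Z=dict(jig=0,groove=.032,bolt_knob=.054,clip=.028,clip_seat=.032,clip_tab=.041,cone=.028,bush=.028)
for n in ("top","scene"):
    p=ctrl.read_camera(n);save(p,n+"0")
    for l,z in Z.items():
        for d in ctrl.pinpoint(p,l)[:4]: print(n,l,round(d["confidence"],2),np.round(d["point"]),ray(p,d["point"],z))
E
```

```text
{'t': 0.0, 'joint_positions': array([ 1.15899345e+00,  2.76598311e-01,  1.50615485e+00,  1.37476024e-05,
        1.36071533e+00, -1.20956425e-01]), 'qd': array([-0.00024574, -0.00127119, -0.00106666, -0.00101204,  0.00070788,
       -0.0004007 ]), 'tau': array([-1.46945213e-04, -4.16766822e+01, -2.45810527e+01, -4.13022944e-04,
        1.07753740e-02, -8.49007851e-07]), 'position': array([0.16465646, 0.55037934, 0.24442916]), 'tool_rot': array([-2.53382459e-04,  1.44912564e-01,  9.89444020e-01, -9.03069188e-04]), 'wrist_force': array([-0.0431634 , -0.168117  , -0.17334311]), 'torque': array([-0.00606663, -0.03775002, -0.00498088]), 'gripper_force': 0.0, 'grip_width': 0.08550661072452681}
top jig 0.67 [298. 229.] [0.6234 0.0499 0.    ]
top groove 0.75 [294. 228.] [0.623  0.0537 0.032 ]
top groove 0.41 [239. 241.] [0.6024 0.1443 0.032 ]
top bolt_knob 0.83 [281. 268.] [0.5571 0.0731 0.054 ]
top clip 0.72 [460. 291.] [ 0.5162 -0.2163  0.028 ]
top clip 0.59 [326. 281.] [0.5345 0.0012 0.028 ]
top clip 0.34 [242. 240.] [0.6036 0.1394 0.028 ]
top clip_seat 0.91 [327. 283.] [ 5.312e-01 -3.000
[... 351 characters left out ...]
[407. 232.] [0.6028 0.1408 0.032 ]
scene bolt_knob 0.6 [349. 229.] [0.5614 0.0663 0.054 ]
scene bolt_knob 0.53 [270. 242.] [ 0.5089 -0.0316  0.054 ]
scene bolt_knob 0.19 [328. 296.] [ 0.6306 -0.0286  0.054 ]
scene clip 0.68 [299. 255.] [ 0.5357 -0.0032  0.028 ]
scene clip 0.64 [162. 347.] [ 0.5447 -0.2226  0.028 ]
scene clip_seat 0.86 [297. 249.] [ 0.5282 -0.0006  0.032 ]
scene clip_seat 0.72 [157. 343.] [ 0.5387 -0.2252  0.032 ]
scene clip_tab 0.96 [270. 238.] [ 0.4936 -0.0217  0.041 ]
scene clip_tab 0.89 [188. 357.] [ 0.5856 -0.2076  0.041 ]
scene cone 0.5 [372. 283.] [0.6367 0.0422 0.028 ]
scene bush 0.6 [411. 233.] [0.6073 0.1461 0.028 ]
scene bush 0.52 [370. 267.] [0.6151 0.0585 0.028 ]
```

```bash
python3 - <<'E'
import cv2
a=cv2.imread("pics/top0.png");cv2.imwrite("pics/top0c.png",cv2.resize(a[170:370,200:500],(780,520),interpolation=cv2.INTER_CUBIC))
E
```

```text
(no output)
```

View pics/top0c.png

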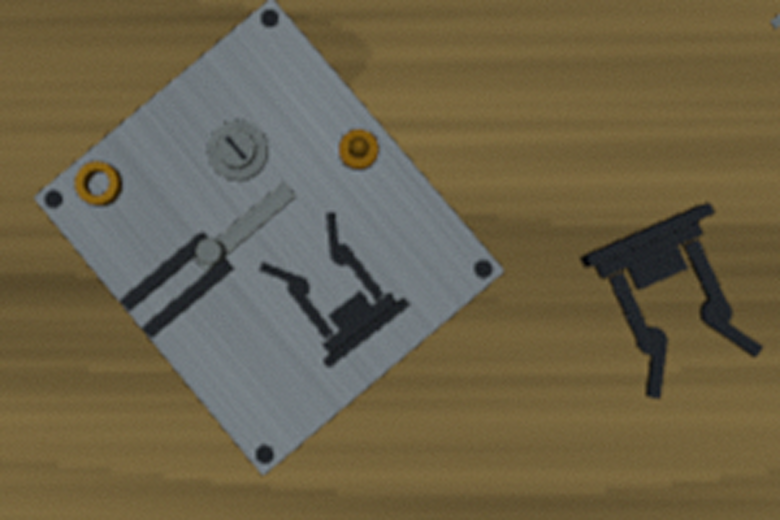

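View pics/scene0.png

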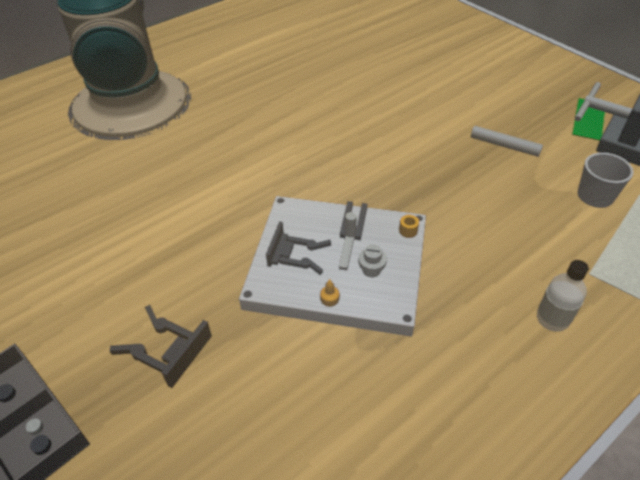

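Two clips fit the name: full-picture (338,281), on the plate, and (456,281), on the bench. The first is visibly smaller (tab about 100 crop px against 140) and lies on the plate beyond the bolt, so it's the one meant; the enlarged crop confirms this. Next I'll measure the jig from the plate's outline and the clip's angle.

```bash
python3 - <<'E'
from h import *
p=ctrl.read_camera("top")
im=np.array(p["pixels"]);hsv=cv2.cvtColor(im,cv2.COLOR_RGB2HSV)
def c(u,v): return (200+u/2.6-.3,170+v/2.6-.3)
J=[(65,-80),(65,120),(-165,-80),(-165,120)]
W=[ray(p,c(*q),.028)[:2] for q in [(272,0),(37,199),(503,268),(263,473)]]
# network silhouette of jig
for s in ctrl.silhouettes(p,"jig")[:1]:
    m=s["region"].astype(np.uint8);print("sil",s["confidence"],m.sum())
    cs=max(cv2.findContours(m,0,1)[0],key=cv2.contourArea)
    W3=np.array([ray(p,q[0],.028)[:2] for q in cs],np.float32)
    print(cv2.minAreaRect(W3*1000))
A=np.array(J)/1000;B=np.array(W)
A0=A-A.mean(0);B0=B-B.mean(0);U,S,V=np.linalg.svd(A0.T@B0);R=(U@V).T
t=B.mean(0)-R@A.mean(0)
th=np.arctan2(R[1,0],R[0,0]);print("jig",t,th,"res",(A@R.T+t-B).round(4).tolist())
inv=lambda w:((np.array(w)[:2]-t)@R*1000).round(1)
print("spindle slot top",inv(ray(p,c(238,150),.062)),"knob",inv(ray(p,c(209,250),.074)))
tl,tr=ray(p,c(325,362),.054),ray(p,c(407,303),.054);print("tab",inv(tl),inv(tr))
for l,z in dict(clip_seat=.032,clip_tab=.041,cone=.028,bush=.028).items():
    d=ctrl.pinpoint(p,l)
    for k in d[:2]: print(l,inv(ray(p,k["point"],z)))
np.savez("jig.npz",t=t,R=R,th=th)
E
```

```text
sil 0.85 15986
((569.7201538085938, 40.77824401855469), (232.3925018310547, 201.95297241210938), 39.453895568847656)
jig [0.62180479 0.05614609] 0.692323840260668 res [[0.0027, 0.0003], [0.0009, 0.003], [-0.0012, -0.0024], [-0.0024, -0.0009]]
spindle slot top [-1.   0.2] knob [-37.4  52.7]
tab [-134.4   43.6] [-139.5  -18.1]
clip_seat [-239.2 -139.8]
clip_seat [-105.3   10.9]
clip_tab [-197.7 -156.6]
clip_tab [-148.2   15.4]
cone [-47.9 -59.2]
bush [43.  79.5]
```

jog_arm(rows=[-3.68,-2.46,0,0,1,-3.68,-2.46,0,0,1,-3.68,-2.46,0,0,1,-3.68,-2.46,0,0,1,-3.68,-2.46,0,0,1,-3.68,-2.46,0,0,1,-3.68,-2.46,0,0,1,-3.68,-2.46,0,0,1,-3.68,-2.46,0,0,1,-3.68,-2.46,0,0,1,-3.68,-2.46,0,0,1,-3.68,-2.46,0,0,1,-3.68,-2.46,0,0,1,-3.68,-2.46,0,0,1,0,0,0,0.144,1,0,0,0,0.144,1,0,0,0,0.144,1,0,0,0,0.144,1,0,0,0,0.144,1], grip_force=30)

```text
t: 3.1
position: [0.5597, 0.0731, 0.2453]
tool_rot: [-0.0, 0.487, 0.873, 0.0]
wrist_force: [-0.2, -0.2, -0.2]
grip_width: 0.0857
gripper_force: 0.0
```

jog_arm(rows=[0,0,0,0.144,1,0,0,0,0.144,1,0,0,0,0.144,1,0,0,0,0.144,1,0,0,0,0.144,1,0,0,0,0.144,1,0,0,0,0.144,1,0,0,0,0.144,1,0,0,0,0.144,1,0,0,0,0.144,1,0,0,0,0,1,0,0,0,0,1])

```text
t: 4.3
position: [0.5597, 0.0732, 0.2453]
tool_rot: [-0.0, 0.94, 0.34, 0.0]
wrist_force: [-0.4, 0.1, -0.8]
grip_width: 0.0852
gripper_force: 0.0
```

```bash
cat >> h.py <<'E'
def jig(): 
    return np.array([.6215,.0565]),.69
def tj(w):
    t,a=jig();R=np.array([[np.cos(a),-np.sin(a)],[np.sin(a),np.cos(a)]]);return ((np.array(w)[:2]-t)@R*1000).round(1)
def st():
    from scipy.spatial.transform import Rotation as Ro
    s=ctrl.sense();q=s["tool_rot"];M=Ro.from_quat([q[1],q[2],q[3],q[0]]).as_matrix()
    print("t",s["t"],"tcp jig",tj(s["position"]),"z",s["position"][2],"xyaw-jig",np.arctan2(M[1,0],M[0,0])-.69,"zax",M[:,2].round(3),"F",s["wrist_force"],"w",s["grip_width"])
E
python3 - <<'E'
from h import *
st();p=ctrl.read_camera("wrist");save(p,"w1")
for l,z in dict(groove=.032,bolt_knob=.054,clip_seat=.032,clip_tab=.041,cone=.028,bush=.028).items():
    for d in ctrl.pinpoint(p,l)[:2]: print(l,round(d["confidence"],2),np.round(d["point"]),tj(ray(p,d["point"],z)))
E
```

```text
t 4.3 tcp jig [-37.   52.2] z 0.2453240284830407 xyaw-jig 0.003772668424665504 zax [ 0.  0. -1.] F [-0.40197613  0.07297388 -0.84477942] w 0.0852398336605759
groove 0.93 [385. 159.] [ 1.5 -4.9]
bolt_knob 0.91 [315. 212.] [-38.9  53.2]
clip_seat 0.75 [365. 273.] [-100.8    8. ]
clip_tab 0.89 [528. 360.] [-185.7 -149.3]
clip_tab 0.73 [359. 316.] [-139.5   13.1]
cone 0.98 [443. 217.] [-49.3 -59.6]
bush 0.74 [283. 106.] [43.2 79.7]
bush 0.65 [364. 272.] [-102.2    8.1]
```

View pics/w1.png

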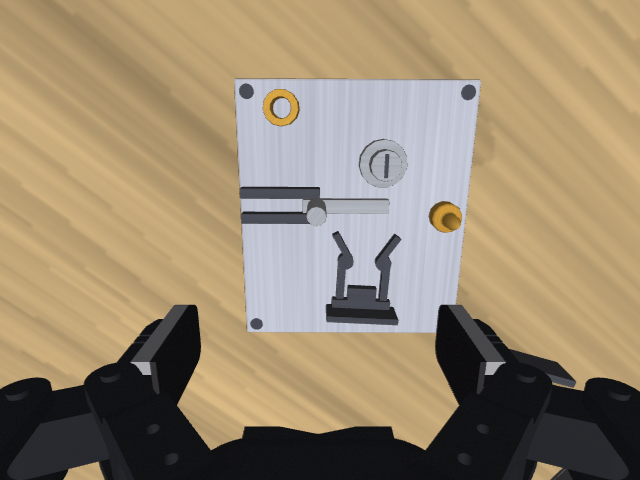

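The wrist picture shows the jig square to the tool: knob at (316,214), spindle slot at (386,165), small clip with its tab at (362,314), plate corners near (235,79), (480,80), (458,332) and (247,332). I'll refine the jig pose with these.

```bash
python3 - <<'E'
from h import *
p=ctrl.read_camera("wrist")
for q,z,n in [((235,79),.028,"65,120"),((480,80),.028,"65,-80"),((458,332),.028,"-165,-80"),((247,332),.028,"-165,120"),((386.5,165),.066,"0,0 stub"),((316.5,214.5),.074,"knob"),((327,313),.054,"tab l rear top"),((397,317),.054,"tab r"),((327,308),.054,""),((336,234),.034,"lipl"),((398,237),.034,"lipr")]: print(n,tj(ray(p,q,z)))
E
```

```text
65,120 [ 64.1 117.4]
65,-80 [ 63.4 -79.3]
-165,-80 [-163.8  -84.4]
-165,120 [-163.8  119.1]
0,0 stub [ 0.  -1.1]
knob [-36.6  52. ]
tab l rear top [-130.1   42.8]
tab r [-134.   -18.9]
 [-125.3   42.8]
lipl [-63.7  35. ]
lipr [-66.4 -19.7]
```

jog_arm(rows=[0,0,4,0,1,0,0,4,0,1,0,0,4,0,1,0,0,3,0,1,0,0,2,0,1,0,0,1.5,0,1,0,0,0,0,1])

```text
t: 5.4
position: [0.558, 0.0732, 0.0581]
tool_rot: [-0.001, 0.941, 0.339, -0.002]
wrist_force: [-0.5, -0.1, 0.1]
grip_width: 0.0851
gripper_force: 0.0
```

jog_arm(rows=[0,0,0,0,-1,0,0,0,0,-1,0,0,0,0,-1,0,0,0,0,-1,0,0,0,0,-1,0,0,0,0,-1,0,0,0,0,-1,0,0,0,0,-1,0,0,0,0,-1,0,0,0,0,-1])

```text
t: 6.4
position: [0.56, 0.0733, 0.061]
tool_rot: [0.0, 0.941, 0.339, 0.0]
wrist_force: [-1.5, 0.0, 5.1]
grip_width: 0.0146
gripper_force: 29.2
```

jog_arm(rows=[0,-0.7,0,0,-1,0,-0.7,0,0,-1,0,-0.7,0,0,-1,0,-0.7,0,0,-1,0,-0.7,0,0,-1,0,-0.7,0,0,-1,0,-0.7,0,0,-1,0,-0.7,0,0,-1,0,0,0,0,-1,0,0,0,0,-1,0,0,0,0,-1])

```text
t: 7.5
position: [0.5241, 0.1169, 0.061]
tool_rot: [-0.0, 0.941, 0.339, 0.001]
wrist_force: [-2.4, 0.7, 6.3]
grip_width: 0.0153
gripper_force: 29.5
```

```bash
python3 -c "
from h import *
st()"
```

```text
t 7.5 tcp jig [-36.7 108.6] z 0.06100581960191946 xyaw-jig 0.0007788540720730097 zax [ 0.001  0.001 -1.   ] F [-2.43907107  0.72874822  6.2698763 ] w 0.015272481491704772
```

jog_arm(rows=[0,0,0,0,1,0,0,0,0,1,0,0,0,0,1,0,0,0,0,1,0,0,0,0,1,0,0,0,0,1,0,0,-3,0,1,0,0,-3,0,1,0,0,-2,0,1,-3.3,3.22,0,0,1,-3.3,3.22,0,0,1,-3.3,3.22,0,0,1,0,0,0,0.06,1,0,0,0,0,1,0,0,0,0,1])

```text
t: 9.0
position: [0.5092, -0.0209, 0.1403]
tool_rot: [-0.0, 0.951, 0.311, 0.0]
wrist_force: [0.4, -0.2, 0.4]
grip_width: 0.0853
gripper_force: 0.0
```

```bash
python3 - <<'E'
from h import *
st();p=ctrl.read_camera("wrist");save(p,"w2")
q=ctrl.read_camera("top");save(q,"top2")
for n,p in (("w",p),("top",q)):
  for l,z in dict(bolt_knob=.054,clip_seat=.032,clip_tab=.041).items():
    for d in ctrl.pinpoint(p,l)[:2]: print(n,l,round(d["confidence"],2),np.round(d["point"]),tj(ray(p,d["point"],z)))
E
```

```text
t 9.0 tcp jig [-135.9   11.8] z 0.14025697624215233 xyaw-jig -0.058251101065855515 zax [-0.  0. -1.] F [ 0.44841002 -0.2250807   0.43798231] w 0.08530287091794357
w bolt_knob 0.85 [115.  75.] [-38.  105.7]
w clip_seat 0.98 [538. 364.] [-232.7 -132.9]
w clip_tab 0.96 [315. 248.] [-138.7   12.4]
w clip_tab 0.89 [578. 308.] [-187.5 -148.5]
top bolt_knob 0.68 [257. 290.] [-41.9 107.3]
top clip_seat 0.92 [455. 284.] [-241.3 -144.3]
top clip_seat 0.53 [297. 231.] [-7.3 -3.6]
top clip_tab 0.81 [445. 258.] [-197.2 -157.9]
```

View pics/w2.png

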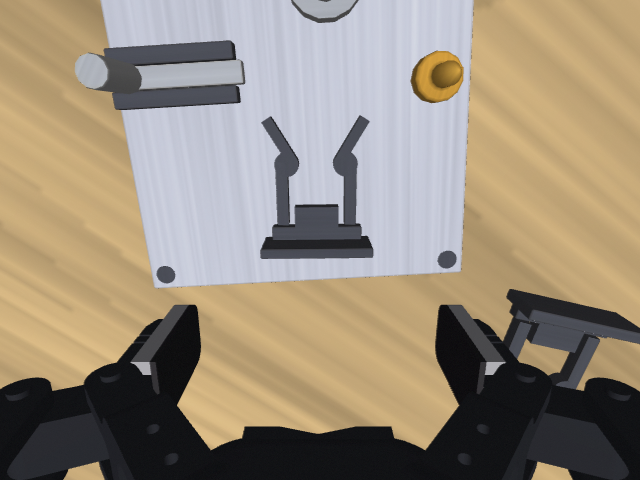

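The wrist picture shows the bolt drawn back (knob at (95,70), tip at (243,72)). The small clip is square to the tool, tab centred at (316,248). I'll go down and grip the tab by its ends.

jog_arm(rows=[0,0,3,0,1,0,0,3,0,1,0,0,2,0,1,0,0,1.7,0,1,0,0,0,0,1,0,0,0,0,0,0,0,0,0,0,0,0,0,0,0,0,0,0,0,0,0,0,0,0,0], grip_force=25)

```text
t: 10.4
position: [0.5101, -0.0212, 0.0444]
tool_rot: [0.0, 0.951, 0.31, 0.001]
wrist_force: [-0.2, 0.7, 6.6]
grip_width: 0.0628
gripper_force: 28.3
```

jog_arm(rows=[0,0,0,-0.03,0,0,0,0,-0.028,0,0.6,0.4,0,0,0,0.7,0.4,0,0,0,0.8,0.4,0,0,0,0.8,0,0,0,0,0.8,0,0,0,0,0.8,0,0,0,0,0.7,0,0,0,0,0.6,0,0,0,0,0,0,0,0,0,0,0,0,0,0])

```text
t: 11.6
position: [0.562, 0.0062, 0.0444]
tool_rot: [0.001, 0.941, 0.338, 0.0]
wrist_force: [-1.5, -0.4, 6.1]
grip_width: 0.0627
gripper_force: 28.4
```

```bash
python3 - <<'E'
from h import *
st();p=ctrl.read_camera("wrist");save(p,"w3")
for l,z in dict(groove=.032,clip_seat=.032,clip_tab=.041).items():
    for d in ctrl.pinpoint(p,l)[:2]: print(l,round(d["confidence"],2),np.round(d["point"]),tj(ray(p,d["point"],z)))
E
```

```text
t 11.6 tcp jig [-78.   -0.9] z 0.04439094095978838 xyaw-jig -0.0006661237257338248 zax [ 0.001 -0.001 -1.   ] F [-1.50699586 -0.43377384  6.10711631] w 0.06271378141878214
clip_tab 0.68 [320. 333.] [-82.   -2.9]
```

View pics/w3.png

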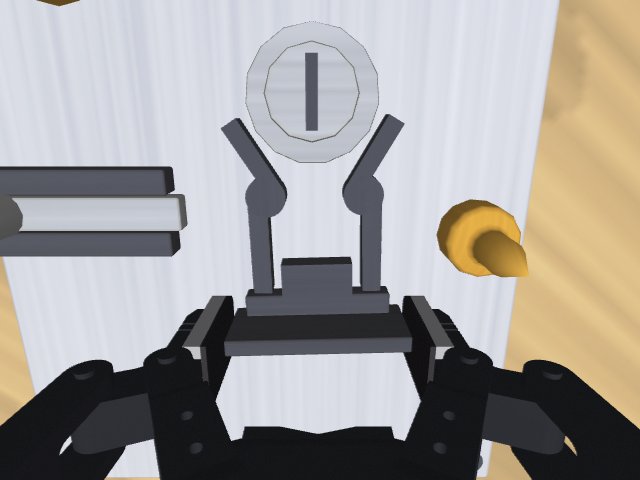

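The picture shows the clip centred on the spindle: the lips' middle at (312,120) and the spindle slot at (312,92). I'll release it and go behind the tab.

jog_arm(rows=[0,0,0,0,0.8,0,0,0,0,0.8,0,0,0,0,0.8,0,0,-2.5,0,0.8,0,0,-2.5,0,0.8,-1.5,0,0,0,-0.3,-1.5,0,0,0,-0.3,0,0,0,0,-0.3,0,0,0,0,-0.3,0,0,0,0,-0.3,0,0,2.5,0,-0.3,0,0,2.5,0,-0.3,0,0,0,0,-0.3,0,0,0,0,-0.3])

```text
t: 13.2
position: [0.5387, -0.0124, 0.0427]
tool_rot: [-0.0, 0.941, 0.338, -0.0]
wrist_force: [0.2, 0.4, -0.2]
grip_width: 0.0298
gripper_force: 0.0
```

```bash
python3 -c "
from h import *
st()"
```

```text
t 13.2 tcp jig [-107.7   -0.4] z 0.042693540717115 xyaw-jig -0.0009800197523529564 zax [-0.001  0.    -1.   ] F [ 0.16505316  0.3860327  -0.17199312] w 0.029774663421499696
```

jog_arm(rows=[0.5,0,0,0,-0.3,0.5,0,0,0,-0.3,0.5,0,0,0,-0.3,0.4,0,0,0,-0.3,0.4,0,0,0,-0.3,0.4,0,0,0,-0.3,0.4,0,0,0,-0.3,0.4,0,0,0,-0.3,0.4,0,0,0,-0.3,0.4,0,0,0,-0.3,0.4,0,0,0,-0.3,0,0,0,0,-0.3])

```text
t: 14.4
position: [0.5739, 0.0174, 0.0431]
tool_rot: [-0.0, 0.941, 0.338, -0.001]
wrist_force: [-2.8, -0.9, 1.6]
grip_width: 0.0297
gripper_force: 1.6
```

jog_arm(rows=[0.2,0,0,0,-0.3,0.2,0,0,0,-0.3,0.2,0,0,0,-0.3])

```text
t: 14.7
position: [0.5807, 0.0214, 0.0433]
tool_rot: [0.0, 0.941, 0.337, 0.001]
wrist_force: [-0.0, 0.1, 0.2]
grip_width: 0.0295
gripper_force: 0.1
```

jog_arm(rows=[0.15,0,0,0,-0.3,0.15,0,0,0,-0.3,0,0,0,0,-0.3])

```text
t: 15.0
position: [0.5824, 0.0232, 0.0434]
tool_rot: [0.0, 0.941, 0.338, 0.001]
wrist_force: [0.9, -0.5, 0.1]
grip_width: 0.03
gripper_force: 0.0
```

```bash
python3 - <<'E'
from h import *
st();p=ctrl.read_camera("wrist");save(p,"w4")
for l,z in dict(groove=.032,clip_seat=.032,clip_tab=.041).items():
    for d in ctrl.pinpoint(p,l)[:2]: print(l,round(d["confidence"],2),np.round(d["point"]),tj(ray(p,d["point"],z)))
E
```

```text
t 15.0 tcp jig [-51.4  -0.8] z 0.04336184987926821 xyaw-jig -0.001257690363684505 zax [ 0.001  0.    -1.   ] F [ 0.8741973  -0.48551918  0.08576884] w 0.030033234681218147
groove 0.16 [464. 302.] [-46.8 -57.5]
clip_seat 0.65 [317. 293.] [-43.4  -1.8]
clip_tab 0.95 [320. 294.] [-39.5  -2.6]
```

View pics/w4.png

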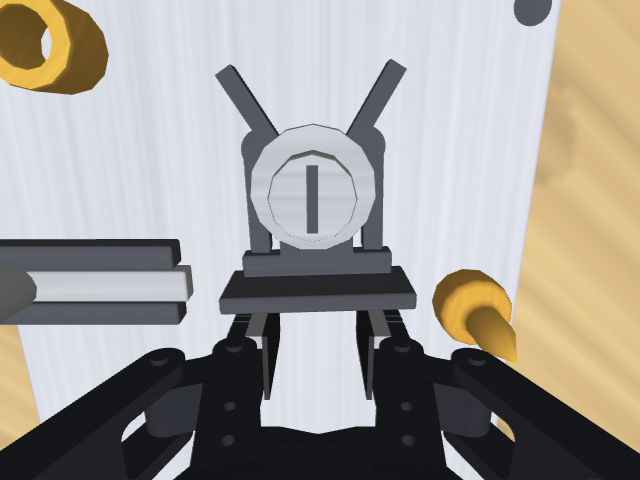

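The clip is on the groove: bumps past the spindle, tab rear at (318,300), about 39.5 mm behind the axis. I'll press a little to make sure it's seated.

jog_arm(rows=[0.15,0,0,0,-0.3,0.15,0,0,0,-0.3,0.1,0,0,0,-0.3,0,0,0,0,-0.3,0,0,0,0,-0.3])

```text
t: 15.7
position: [0.5835, 0.0249, 0.0432]
tool_rot: [0.0, 0.941, 0.338, -0.002]
wrist_force: [-3.9, -4.0, 2.4]
grip_width: 0.0298
gripper_force: 2.6
```

jog_arm(rows=[0.15,0,0,0,-0.3,0.15,0,0,0,-0.3,0,0,0,0,-0.3,0,0,0,0,-0.3])

```text
t: 16.1
position: [0.5836, 0.025, 0.0433]
tool_rot: [0.001, 0.941, 0.338, -0.004]
wrist_force: [-8.3, -9.1, 7.1]
grip_width: 0.0296
gripper_force: 6.1
```

```bash
python3 -c "
from h import *
st()"
```

```text
t 16.1 tcp jig [-49.3  -0.1] z 0.043301809142391574 xyaw-jig 0.00048679157533182416 zax [-0.007 -0.004 -1.   ] F [-8.33481282 -9.09642999  7.10108233] w 0.029645982523007392
```

Firm stop at 12 N with no further travel. I'll back off, lift and look.

jog_arm(rows=[-1.0,0,0,0,-0.3,-2.0,0,0,0,-0.3,-2.0,0,0,0,-0.3,0,0,-3,0,-0.3,0,0,-4,0,-0.3,0,0,-4,0,-0.3,0,0,0,0,-0.3,0,0,0,0,-0.3])

```text
t: 16.9
position: [0.5495, -0.0042, 0.1543]
tool_rot: [0.001, 0.941, 0.338, 0.002]
wrist_force: [-0.5, 0.2, -0.7]
grip_width: 0.0298
gripper_force: 0.0
```

```bash
python3 - <<'E'
from h import *
st();p=ctrl.read_camera("wrist");save(p,"w5")
for l,z in dict(bolt_knob=.054,clip_seat=.032,clip_tab=.041,cone=.028,bush=.028).items():
    for d in ctrl.pinpoint(p,l)[:2]: print(l,round(d["confidence"],2),np.round(d["point"]),tj(ray(p,d["point"],z)))
E
```

```text
t 16.9 tcp jig [-94.2  -1. ] z 0.15433023230392023 xyaw-jig -0.0014333595503408514 zax [ 0.004  0.    -1.   ] F [-0.48355049  0.22643113 -0.7434115 ] w 0.02979789216656407
bolt_knob 0.71 [120. 149.] [-38.7 107.8]
clip_tab 0.94 [529. 361.] [-183.6 -148.1]
clip_tab 0.57 [317. 144.] [-37.4  -2.2]
cone 0.92 [408. 162.] [-49.3 -59.3]
```

View pics/w5.png

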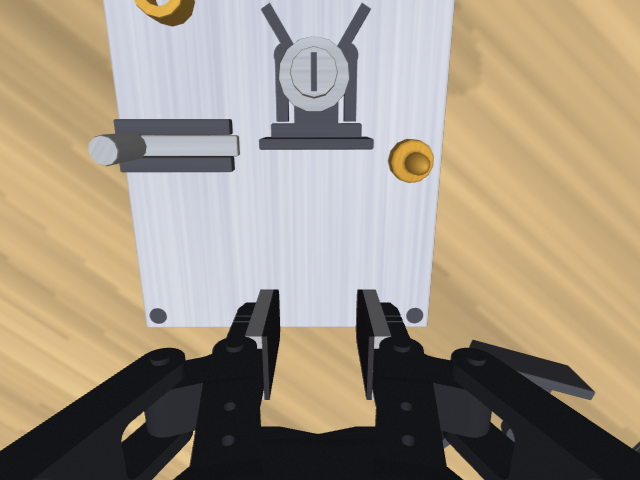

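The clip is home, square and flat on the spindle (tab at (316,143), arms parallel). The bolt is back (knob at (110,150), about 57 mm), the cone (410,160) has not moved, and the gripper is clear.

```bash
python3 -c "
from rig import ctrl
print(ctrl.finish_job())"
```

```text
the job is handed in; nothing more can be done
None
```

I drew the bolt back about 57 mm, and the small clip is seated flat on the spindle groove against a firm stop; the brass parts were left alone and the job was handed in at about 17 s, with no verdict returned.

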